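# Seat a valve body and clamp it

### The arm

A 6-joint arm with a two-finger parallel gripper is mounted at the origin on the work surface. World frame = base frame: x ahead of the robot, y to its left, z up, the work surface at z = 0. Lengths are in m, angles in degrees, forces in N, time in s.
With the tool pointing down it reaches from about 0.4 to 0.825 m from the base axis. Payload 7 kg.
Tool frame: the origin (TCP) lies on the front face of the gripper's body, between the roots of the fingers; the fingertips stand 66 mm ahead of it and the grasp point (between the pads) lies 47 mm ahead of it; z points along the fingers, y is the line along which they close (so a half turn about z gives the same grasp; the last joint's range is limited). The gripper opens to 88 mm and grips with 3 to 60 N. Pads are 19 mm wide; open, the fingers measure 130 mm over their backs; the gripper's body (78 mm by 193 mm) begins 47 mm behind the grasp point.
Start: joints at [84.746, 20.546, 0.682, 0, -70.136, -16.507], TCP at [0.25, 0.627, 0.292] pointing down, gripper open.
Joint ranges: [-176.03, 176.03], [-82.01, 121.73], [-58.28, 71.71], [-173.87, 95.51], [-174.79, -0.11], [-173.66, 173.66]. Speed limits (degrees/s): [136.94, 136.94, 172.46, 180, 180, 180].

### API

Orientations are given as [roll, pitch, yaw] about the fixed x, y, z axes, in that order (R = Rz(yaw) Ry(pitch) Rx(roll)).
In Python, from plant import ctrl gives the robot as it stands.
- The arm moves only by the tool send_rows, never from a script. Its argument "deltas" is a list of rows, each a list of 2 entries, a list of its own where there are three numbers: the shift along the tool's x, y, z each as a share of 800 mm, from -1 to 1, then the turn about the tool's z as a share of 90 degrees, from -1 to 1. A call has exactly 5 rows; each row is the pose to reach, as a shift and turn from the pose commanded when the call began, along the tool's axes at that moment; what a row does not reach only later rows make up. A row lasts 1/12 s, in which the tool goes at most 41.7 mm and 7.16 degrees, less where a joint would pass 70% of its speed; a pose out of reach is approached as far as the arm can. A call with a number of a shift or a turn outside -1 to 1 is refused whole. A call with a gripper value outside its range is refused whole. "gripper" is the opening, from 0 (shut) to 1 (fully open), set as the call begins (left out, the last holds). The fingers move at their own pace and stop on an object; the grip force is fixed at half the most. Time passes only in rows, so rows that repeat a pose let the fingers close, or fill a call up. It gives the time, the measured TCP pose, the force, the opening and the grip force at its end, in the units of the state.
- ctrl.get_obs(): the state, without advancing time (a new reading comes with each control period).
- ctrl.snapshot(name): name is "scene" or "top" or "wrist"; returns a dict with "color" (400x640x3 uint8, red, green, blue), "vertical_fov" (degrees; the focal length in pixels is half the picture's height over the tangent of half this angle, whatever the lens; pixels are square), "cx", "cy" (the principal point, pixels), "rvec" (rotation vector, rad) and "tvec" (3), from world to camera coordinates, as OpenCV has them. Camera axes: x right, y down, z forward; pixel columns grow to the right and rows downward; lengths in m; the calibration is good to about 2 mm. A picture is of the moment at which its call begins. There is no depth.
- ctrl.close_job(): hands the job in; it is judged then, once.
Trained networks look in a picture, given as the dict that the camera call returned (one of the last four; its "shot" number tells which), for a name from the list of things; names that differ only in an ending like _2 or _b are one class to them, and where a whole thing is asked for, a point or a joint stands for the part that bears it (a point fixed in the world has none). Each returns a list of dicts, best first, with "conf" (0 to 1); they miss things now and then, are a little off and sometimes report something else, mostly with a low value. They report only what shows in the picture. A call takes as long as a camera call. They do not tell look-alikes from the thing itself.
- ctrl.boxes_of(picture, thing): "xy" ([column, row] as shares, 0 to 1, of the picture: columns of its width, rows of its height, amid what is visible of it).
- ctrl.cut_out(picture, thing): "pixels" (400x640 bool, what is visible of it) and "xy" ([column, row] as shares, 0 to 1, of the picture: columns of its width, rows of its height, amid what is visible of it).
The state is a dict: "clock": time; "joint_pos": joint angles; "qvel": joint speeds; "tau": joint torques, N m; "tool_pos": TCP position; "orientation": TCP orientation; "force": force on the tool from outside, world axes, zero at the start; "moment": the same for the moment, N m; "opening": finger opening in m; "gripper_force": force on a finger pad.
Only numpy, scipy, OpenCV 4.12 (cv2) and the standard library are available. Lean on these libraries where they do the work, as an engineer would, in place of code of your own. Each camera call takes 0.05 s, during which the arm holds its last target. There are 200 camera calls.

### The job

Put the steel valve body with the square foot into the square pocket of the clamping nest, feeling for the pocket since its block is not bolted on exactly, and press it down gently past the stiff ejector until it is fully home on the pocket's floor. Only then swing the hinged clamp shut over it, all the way, and let go. Leave the other things on the bench where they are.

Things in the scene. Friction and masses are not known exactly. Their poses are not given: they have to be found in the camera images.
- valve_body: The workpiece, plain steel, 0.20-0.33 kg, upright: square foot 36 x 36 mm, 24 mm tall, with a round neck above it, 28 mm in diameter, 36 mm tall; 60 mm in all. Origin: centre of the foot's underside, z up along the neck, x and y square to the foot's sides. Fits the pocket any of four ways round. Stands on the bench in one of three places; the other two hold look-alikes with hexagonal and round feet.
- nest: Fixed clamping nest: a dark riser, x -60 to 60, y -60 to 115 mm, top 4 mm above this origin, which lies 0-30 mm above the bench (varies), with two dark cheeks on the +y side, 104 mm high, that carry the clamp, and an aluminium block 90 x 90 mm, top face 40 mm above the origin, nominally centred on it. Loading the part against it with more than 60 N, knocks included, damages it: touch down at 10 mm/s; 18 to 25 N is plenty.
- nest_mouth (a point): Nominal centre of the square pocket's mouth, in the block's top face, 40 mm above the nest's origin. The block is bolted through slots: block and pocket really sit up to 12 mm off this point along the nest's x, either way (y, height and turn are true). The offset is not measured: find it by feel or by eye. Pocket 39 x 39 mm, 1.5 mm play per side, 20 mm deep, sides along the nest's x and y, small chamfer.
- nest_seat (a point): Nominal centre of the pocket's hard floor, 20 mm below the mouth. Home, the valve body's underside is at this height (foot 4 mm out of the block), off sideways as the block is. A round ejector pin, 22 mm wide, stands 5-12 mm up from the floor (not measured). No spring: it stays put, resists with about 12 N of friction and sinks flush under a firm push; the part is home only on the hard floor.
- clamp (a joint): Angle of the hinged clamp strap: 0 = shut (level over the pocket, at a stop), grows as it opens, 1.57 = upright, 2.0 = leaning back at its other stop. Starts at 1.6 to 1.95. The hinge is stiff (0.28 N m of friction): the clamp stays where it is left and takes 1 to 4 N at the handle to move.
- clamp_hinge (a point): Middle of the clamp's hinge axis, 85 mm from the pocket's centre along the nest's +y, 90 mm above the nest's origin; the axis is parallel to the nest's x. Shut, the strap points from here along the nest's -y.
- clamp_grip (a point): Middle of the clamp's black round handle (18 mm in diameter, 50 mm long, along the strap), 143 mm from the hinge axis on the strap's centre line; moves with the clamp. The steel strap between hinge and handle is 26 mm wide, 10 mm thick. Its rubber pad clears the neck's top by 0.5 mm when the part is home and the clamp shut.
- hex_valve: bystander: finished steel valve with a hexagonal foot (36 mm across flats, 18 mm tall) and a stepped round stem, 66 mm tall in all; origin at the centre of its underside, z up
- round_valve: bystander: steel valve body with a round foot (42 mm diameter, 14 mm tall) and a 26 mm neck, 52 mm tall in all; origin at the centre of its underside
- spring_a: bystander: brown ribbed die spring standing on end, 19 mm diameter, 35 mm tall; origin at the centre of its underside
- spring_b: bystander: another such spring, 19 mm diameter, 35 mm tall; origin at the centre of its underside
- ring_nut: bystander: dark steel ring, 44 mm outside, 28 mm inside, 12 mm thick; origin at the centre of its underside
- spanner: bystander: flat steel spanner lying on the mat
There are look-alikes about, which are no part of the job. Leave any blue or turquoise look-alike of the valve_body alone.

How it is judged (in metres and radians):
On the way:
1. the valve body is fully home in the pocket, with the clamp still open (z of valve_body in the frame of nest_seat below 0.0018 m and horizontal distance between valve_body and nest_seat below 0.015 m and angle between valve_body's own z axis and vertical below 0.05 rad and value of joint clamp above 1 rad), for 0.3 s.
At the end, for the whole second after the job is handed in: The valve body rests in the pocket (within 15 mm of its nominal centre), upright within 0.05 rad, its underside less than 1.8 mm above the pocket's hard floor, and the clamp is shut over it to less than 0.05 rad, all at rest and released (z of valve_body in the frame of nest_seat below 0.0018 m and horizontal distance between valve_body and nest_seat below 0.015 m and angle between valve_body's own z axis and vertical below 0.05 rad and value of joint clamp below 0.05 rad and linear speed of valve_body below 0.01 m/s); the robot touches nothing.
It fails at once if the valve body is pressed against the nest or clamp with more than 60 N (contact force between valve_body and nest above 60 N).
It fails at once if the clamp is swung down below 0.5 rad while the valve body is not home in the pocket (more than 2.5 mm proud or 18 mm off) (value of joint clamp below 0.5 rad and (z of valve_body in the frame of nest_seat above 0.0025 m or horizontal distance between valve_body and nest_seat above 0.018 m)).
It fails at once if a bystander is moved more than 30 mm (distance of any of hex_valve, round_valve, spring_a, spring_b, ring_nut, spanner from where it was at the start of the episode above 0.03 m).
It also fails if it takes over 72 s, if anything falls off the work surface, if the arm or the gripper's body presses on something with over 40 N, if the wrist force passes 120 N, or if a joint passes its speed limit or range.

## Working session

There is one attempt and no reset: what is moved stays moved. The work goes in short steps, Python scripts to look and compute and a tool call to move; the robot and the scene stay as the last step left them, time stands still between calls to the robot, and variables do not carry over. Pictures are saved under pics/ and viewed, at most 10 in all, crops included, and the job is handed in when it is done.

Besides the shell and the picture viewer there is one more tool, called after ">>>" by a JSON object that holds its "fn" and its "kwargs", one argument or row to a line. send_rows: Moves the arm, as the interface text tells. Shift numbers are shares of 800 mm and turn numbers shares of 90 degrees, none past 1 either way. Its arguments: {"type":"object","properties":{"deltas":{"type":"array","items":{"type":"array"}},"gripper":{"type":"number"}},"required":["deltas"]}

```bash
ls; mkdir -p pics
cat > h.py <<'E'
import numpy as np, cv2
from scipy.spatial.transform import Rotation as Ro
from plant import ctrl
def K(p):
    f=200/np.tan(np.radians(p["vertical_fov"])/2); return np.array([[f,0,p["cx"]],[0,f,p["cy"]],[0,0,1]])
def Rt(p): return cv2.Rodrigues(np.array(p["rvec"],float))[0],np.array(p["tvec"],float).ravel()
def ray(p,uv):
    R,t=Rt(p); d=R.T@np.linalg.solve(K(p),[uv[0],uv[1],1.]); return -R.T@t,d/np.linalg.norm(d)
def atz(p,uv,z):
    o,d=ray(p,uv); return o+d*(z-o[2])/d[2]
def tri(vs):
    A=np.zeros((3,3));b=np.zeros(3)
    for p,uv in vs:
        o,d=ray(p,uv);M=np.eye(3)-np.outer(d,d);A+=M;b+=M@o
    x=np.linalg.solve(A,b)
    return x,[np.linalg.norm((np.eye(3)-np.outer(d,d))@(x-o)) for o,d in (ray(*v) for v in vs)]
def proj(p,X):
    R,t=Rt(p); c=K(p)@(R@np.asarray(X,float)+t); return c[:2]/c[2]
def snap(n,name=None):
    p=ctrl.snapshot(n)
    if name: cv2.imwrite(f"pics/{name}.png",p["color"][:,:,::-1])
    return p
def tool(X):
    o=ctrl.get_obs(); R=Ro.from_euler("xyz",o["orientation"],degrees=True).as_matrix()
    return R.T@(np.asarray(X)-o["tool_pos"])/0.8
E
python3 - <<'E'
from h import *
print(ctrl.get_obs())
import pickle
P={}
for n in ["scene","top","wrist"]:
    p=snap(n,n+"0"); P[n]=p
    print(n,p["vertical_fov"],p["cx"],p["cy"],ray(p,(320,200)))
    for t in ["valve_body","nest","clamp","clamp_grip","clamp_hinge","nest_mouth","hex_valve","round_valve"]:
        try: print(t,[(round(d["conf"],2),np.round(np.array(d["xy"])*[640,400],1)) for d in ctrl.boxes_of(p,t)])
        except Exception as e: print(t,e)
pickle.dump(P,open("P0.pkl","wb"))
a=np.vstack([P["scene"]["color"],P["top"]["color"]]); cv2.imwrite("pics/a.png",cv2.resize(a,(480,600),interpolation=cv2.INTER_AREA)[:,:,::-1])
E
```

```text
pics
{'clock': 0.0, 'joint_pos': array([ 8.47453846e+01,  2.05909043e+01,  6.34371674e-01, -2.05159283e-02,
       -7.01364637e+01, -1.65079847e+01]), 'qvel': array([-0.0218408 , -0.08836716,  0.06966776,  0.07392911,  0.02501626,
        0.07149956]), 'tau': array([-8.58264157e-04, -5.82719421e+01,  2.93044227e+01,  6.99798077e+00,
        6.82516897e-03, -1.62788510e-04]), 'tool_pos': array([0.25012519, 0.62653571, 0.29123189]), 'orientation': array([ 1.79905356e+02, -7.93602259e-03, -2.17695801e+01]), 'force': array([ 0.04598372, -0.09762269, -0.11531016]), 'moment': array([ 0.01108636, -0.00738961, -0.00433818]), 'gripper_force': 0.0, 'opening': 0.08791581290483695}
scene 50.524819594881194 312.9668826691892 196.25726164907206 (array([ 1.12889876, -0.29723772,  0.57272038]), array([-0.69430711,  0.38214448, -0.60983869]))
valve_body [(0.94, array([152.4, 224.5])), (0.87, array([149.5, 300. ])), (0.74, array([235.3, 229.4])), (0.73, array([191.3, 256.1])), (0.6, array([138.1, 260. ]))]
nest [(0.89, array([401.5, 176.5]))]
clamp [(0.66, array([422.7, 107. ]))]
clamp_grip [(0.7, arr
[... 484 characters left out ...]
, (0.61, array([439.5, 265.1])), (0.57, array([378. , 230.2])), (0.56, array([454., 183.]))]
nest [(0.9, array([204.8, 226.8]))]
clamp [(0.92, array([149.3, 233.6]))]
clamp_grip [(0.57, array([149.3, 231.7]))]
clamp_hinge [(0.78, array([208.2, 224.7])), (0.67, array([151.2, 230.8]))]
nest_mouth [(0.98, array([206.1, 227.1]))]
hex_valve [(0.6, array([346.1, 240.6])), (0.34, array([410.3, 145.7]))]
round_valve [(0.85, array([370.2, 190.2]))]
wrist 70.18309636896649 316.4728136689136 202.87436495892263 (array([0.3186445 , 0.59891541, 0.38441957]), array([-0.2535493 ,  0.08810445, -0.9633018 ]))
valve_body []
nest []
clamp []
clamp_grip []
clamp_hinge []
nest_mouth []
hex_valve []
round_valve []
```

View pics/scene0.png

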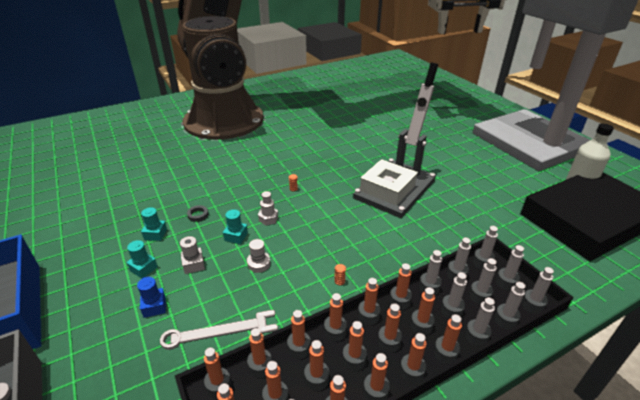

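View pics/top0.png

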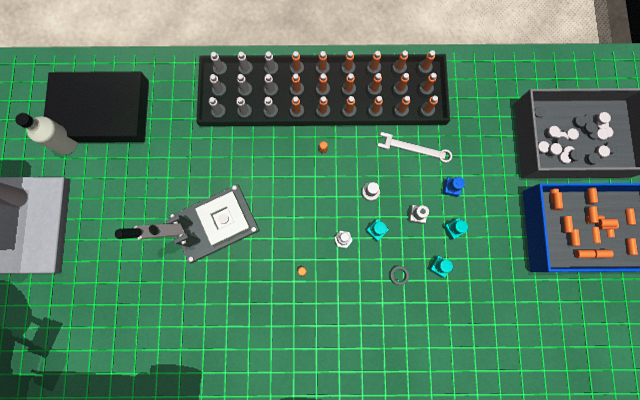

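The workpiece (steel, square foot) is at about (191,256) in scene and (419,212) in top. The nest is at (398,185) and (222,218), with the clamp leaning back to the left in top.

Run:
```python
from h import *
import pickle
P=pickle.load(open("P0.pkl","rb")); s,t=P["scene"],P["top"]
print("vb",tri([(s,(191.3,256.1)),(t,(417.8,210.8))]), atz(t,(421,210),.06),atz(s,(189,243),.06))
print("grip",tri([(s,(434,73)),(t,(128,233.5))]))
# block top quad by bright threshold
for n,p,box in [("top",t,(170,175,270,275)),("scene",s,(340,145,440,220))]:
    x0,y0,x1,y1=box; c=p["color"][y0:y1,x0:x1]
    m=((c.min(2)>(185 if n=="top" else 185))).astype(np.uint8)
    k,l,st,ce=cv2.connectedComponentsWithStats(m); i=1+np.argmax(st[1:,4]); mm=(l==i).astype(np.uint8)
    cs,_=cv2.findContours(mm,cv2.RETR_EXTERNAL,cv2.CHAIN_APPROX_NONE); cc=max(cs,key=cv2.contourArea)
    h=cv2.convexHull(cc); q=cv2.approxPolyDP(h,4,True)[:,0]+[x0,y0]
    print(n,st[i],q.tolist())
    cv2.imwrite(f"pics/c_{n}.png",cv2.resize(c,None,fx=4,fy=4)[:,:,::-1])
    if n=="top":
        for z in (.04,.055,.07): print(z,[np.round(atz(p,u,z),3)[:2].tolist() for u in q])
a=cv2.imread("pics/c_top.png");b=cv2.imread("pics/c_scene.png")
H=max(a.shape[0],b.shape[0]); pad=lambda i:cv2.copyMakeBorder(i,0,H-i.shape[0],0,0,cv2.BORDER_CONSTANT)
cv2.imwrite("pics/c.png",np.hstack([pad(a),pad(b)]))
```

```text
vb (array([ 0.54120522, -0.23782871,  0.02532424]), [np.float64(0.0012612988465649294), np.float64(0.0012612988465648465)]) [ 0.53790364 -0.23541937  0.06      ] [ 0.54403407 -0.23767878  0.06      ]
grip (array([0.47351282, 0.33402462, 0.2362325 ]), [np.float64(0.00401516295260215), np.float64(0.0040151629526021405)])
top [  26   17   52   53 1553] [[232, 192], [247, 227], [211, 244], [196, 208]]
0.04 [[0.585, 0.187], [0.505, 0.151], [0.467, 0.23], [0.549, 0.267]]
0.055 [[0.582, 0.184], [0.503, 0.148], [0.466, 0.226], [0.546, 0.263]]
0.07 [[0.579, 0.181], [0.501, 0.146], [0.465, 0.223], [0.544, 0.258]]
scene [ 22  15  55  32 821] [[362, 177], [381, 160], [416, 172], [398, 191]]
```

View pics/c.png

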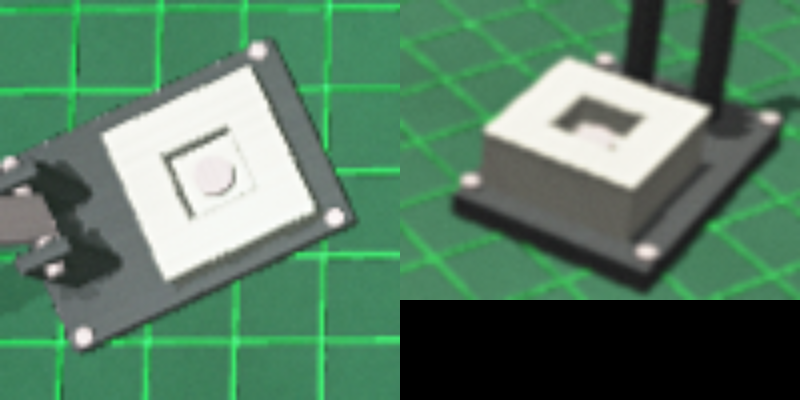

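>>> {"fn": "send_rows", "kwargs": {
  "deltas": [
    [[0.02,0.025,-0.03],0],
    [[0.05,0.06,-0.06],0],
    [[0.08,0.1,-0.09],0],
    [[0.11,0.135,-0.12],0],
    [[0.14,0.17,-0.14],0]
  ],
  "gripper": 1
}}

```text
clock: 1.77
tool_pos: [0.3018, 0.4647, 0.4025]
orientation: [-179.9, -0.0, -21.7]
force: [0.7, 0.4, 0.8]
opening: 0.0875
gripper_force: 0.0
```

>>> {"fn": "send_rows", "kwargs": {
  "deltas": [
    [[0.03,0.04,0],0],
    [[0.06,0.08,0],0],
    [[0.09,0.12,0],0],
    [[0.12,0.16,0],0],
    [[0.14,0.18,0],0]
  ]
}}

```text
clock: 2.18
tool_pos: [0.352, 0.2871, 0.4016]
orientation: [-179.9, -0.0, -21.8]
force: [0.5, 0.8, 0.7]
opening: 0.0876
gripper_force: 0.0
```

>>> {"fn": "send_rows", "kwargs": {
  "deltas": [
    [[0.03,0.04,0],0],
    [[0.06,0.08,0],0],
    [[0.09,0.12,0],0],
    [[0.12,0.16,0],0],
    [[0.13,0.17,0],0]
  ]
}}

```text
clock: 2.6
tool_pos: [0.3982, 0.1219, 0.4014]
orientation: [-180.0, -0.1, -21.9]
force: [0.7, -0.6, -0.9]
opening: 0.0879
gripper_force: 0.0
```

Run:
```python
from h import *
import pickle
o=ctrl.get_obs();print(o["clock"],o["tool_pos"],o["orientation"],o["joint_pos"].round(1))
p=snap("wrist","w1"); pickle.dump(p,open("w1.pkl","wb"))
for X in [(.524,.205,.055),(.541,-.238,.03)]: print(proj(p,X))
```

```text
2.6 [0.39821965 0.12187711 0.40140658] [-1.79952347e+02 -5.12964194e-02 -2.18619977e+01] [ 44.5  -8.4 -18.3   0.  -80.   23.7]
[232.01027431 112.28291782]
[520.43591766 -24.73041639]
```

>>> {"fn": "send_rows", "kwargs": {
  "deltas": [
    [[0.03,0.03,0.01],0],
    [[0.06,0.065,0.025],0],
    [[0.09,0.1,0.04],0],
    [[0.12,0.13,0.06],0],
    [[0.15,0.16,0.08],0]
  ]
}}

```text
clock: 3.07
tool_pos: [0.4627, -0.0391, 0.3367]
orientation: [-179.9, -0.1, -21.7]
force: [0.9, 1.5, 0.8]
opening: 0.0873
gripper_force: 0.0
```

>>> {"fn": "send_rows", "kwargs": {
  "deltas": [
    [[0.035,0.035,0.02],0.07],
    [[0.07,0.07,0.04],0.14],
    [[0.1,0.1,0.06],0.21],
    [[0.13,0.13,0.08],0.28],
    [[0.16,0.165,0.095],0.35]
  ]
}}

```text
clock: 3.48
tool_pos: [0.5326, -0.209, 0.2593]
orientation: [180.0, 0.0, -53.6]
force: [1.4, 0.0, 0.3]
opening: 0.088
gripper_force: 0.0
```

>>> {"fn": "send_rows", "kwargs": {
  "deltas": [
    [[0.01,0.015,0.01],0.03],
    [[0.01,0.015,0.01],0.06],
    [[0.01,0.015,0.01],0.09],
    [[0.01,0.015,0.01],0.12],
    [[0.01,0.015,0.01],0.12]
  ]
}}

```text
clock: 3.9
tool_pos: [0.5275, -0.2213, 0.2525]
orientation: [180.0, 0.0, -64.2]
force: [-0.5, 0.0, -0.4]
opening: 0.0875
gripper_force: 0.0
```

Run:
```python
from h import *
import pickle
o=ctrl.get_obs();print(o["clock"],o["tool_pos"],o["orientation"],o["joint_pos"].round(1))
p=snap("wrist","w2"); pickle.dump(p,open("w2.pkl","wb"))
print(proj(p,(.541,-.238,.03)))
for d in ctrl.cut_out(p,"valve_body"):
    m=d["pixels"]; print(d["conf"],np.array(d["xy"])*[640,400],m.sum())
```

```text
3.9 [ 0.5275056  -0.22125023  0.25252737] [ 1.79985479e+02  8.13006064e-03 -6.42056613e+01] [ -3.2  12.6 -15.8  -0.  -61.6  29. ]
[310.99926428 170.53225908]
0.95 [292.096  74.28 ] 1434
0.89 [307.584 246.2  ] 915
0.83 [426.432 180.32 ] 1509
0.78 [376.896 118.72 ] 1265
0.71 [314.688 168.   ] 1107
```

View pics/w2.png

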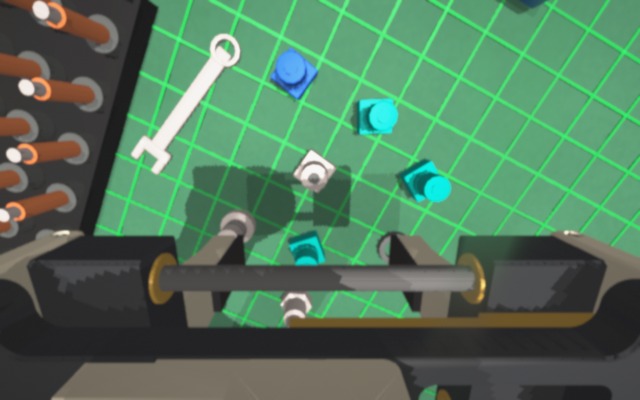

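View pics/w1.png

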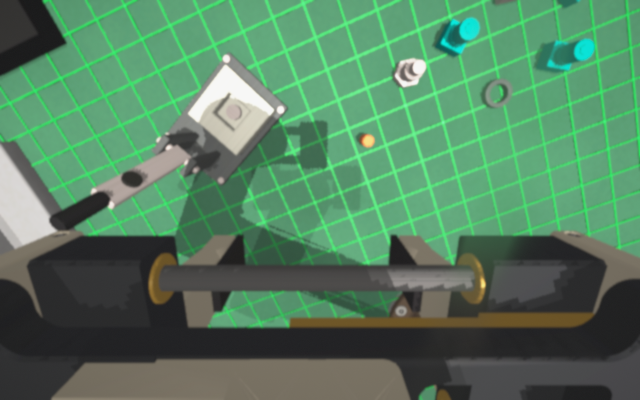

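w2 shows the workpiece at (314,170) with its foot as a diamond, so its sides are about 45° to the fingers. A turquoise look-alike is at (308,250) and others at (377,118) and (426,182). w1 shows the nest block at (235,95).

```bash
cat >> h.py <<'E'
def hullmask(p,pts,m):
    u=np.array([proj(p,X) for X in pts])*16
    cv2.fillConvexPoly(m,cv2.convexHull(np.round(u).astype(np.int32)),1,shift=4)
def sq(c,h,yaw,z):
    a=np.radians(yaw); return [(c[0]+h*(sx*np.cos(a)-sy*np.sin(a)),c[1]+h*(sx*np.sin(a)+sy*np.cos(a)),z) for sx,sy in((1,1),(1,-1),(-1,-1),(-1,1))]
def circ(c,r,z): return [(c[0]+r*np.cos(a),c[1]+r*np.sin(a),z) for a in np.linspace(0,6.283,24)]
def valve(p,x,y,yaw,z):
    m=np.zeros((400,640),np.uint8); c=(x,y)
    hullmask(p,sq(c,.018,yaw,z)+sq(c,.018,yaw,z+.024),m); hullmask(p,circ(c,.014,z+.024)+circ(c,.014,z+.06),m); return m>0
E
python3 - <<'E'
from h import *
import pickle
from scipy.optimize import minimize
P=pickle.load(open("P0.pkl","rb")); p=pickle.load(open("w2.pkl","rb"))
def best(pic,xy):
    for _ in range(3):
        c=ctrl.cut_out(pic,"valve_body"); d=min(c,key=lambda d:np.hypot(*(np.array(d["xy"])*[640,400]-xy)))
        if np.hypot(*(np.array(d["xy"])*[640,400]-xy))<20: return d["pixels"]
views=[]
for n,xy in (("wrist",(314,168)),("top",(419,212)),("scene",(191,256))):
    q=ctrl.snapshot(n); m=best(q,xy); print(n,m.sum()); views.append((q,m))
    if n=="wrist": pickle.dump((q,m),open("w2m.pkl","wb"))
def cost(v,vs):
    s=0
    for q,m in vs:
        a=valve(q,v[0]/100,v[1]/100,v[2]*20,v[3]/100); s-= (a&m).sum()/max(1,(a|m).sum())
    return s
for vs,nm in((views[:1],"w"),(views,"all"),(views[1:],"ts")):
    r=min((minimize(cost,[54.1,-23.8,y/20,0],args=(vs,),method="Nelder-Mead",options=dict(initial_simplex=np.array([[54.1,-23.8,y/20,0]]*5)+np.vstack([np.zeros(4),np.diag([.4,.4,.5,.5])])) ) for y in (-40,-20,0,20,40)),key=lambda r:r.fun)
    print(nm,r.fun/len(vs),r.x[:2]/100,r.x[2]*20%90,r.x[3]/100)
c=p["color"][120:220,260:370]; cv2.imwrite("pics/c2.png",cv2.resize(c,None,fx=6,fy=6)[:,:,::-1])
E
```

```text
wrist 1081
top 299
scene 679
w -0.9515418502202643 [ 0.53697995 -0.23757324] 79.88591375988618 -0.003943021410576401
all -0.8908449827585203 [ 0.53651856 -0.2381146 ] 78.05475528154037 -0.001766798712245908
ts -0.8890910009600324 [ 0.53642472 -0.23965191] 81.34487444013882 -0.002803700628782592
```

View pics/c2.png

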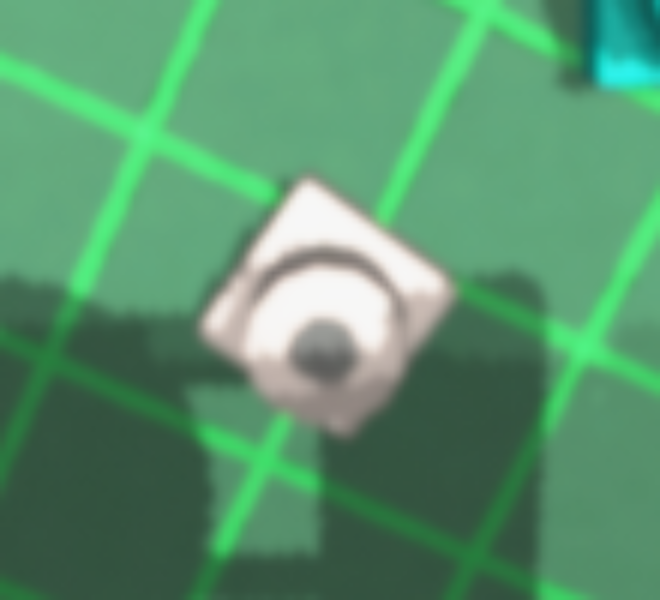

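>>> {"fn": "send_rows", "kwargs": {
  "deltas": [
    [[0.005,0,0.02],0.075],
    [[0.01,0,0.04],0.15],
    [[0.015,0,0.06],0.225],
    [[0.02,-0.001,0.08],0.3],
    [[0.024,-0.001,0.1],0.375]
  ],
  "gripper": 0.75
}}

```text
clock: 4.72
tool_pos: [0.5368, -0.2382, 0.1722]
orientation: [-180.0, -0.0, -98.1]
force: [0.1, 0.3, 1.0]
opening: 0.0665
gripper_force: 0.0
```

>>> {"fn": "send_rows", "kwargs": {
  "deltas": [
    [[0,0,0.01],0.034],
    [[0,0,0.02],0.034],
    [[0,0,0.02],0.034],
    [[0,0,0.02],0.034],
    [[0,0,0.02],0.034]
  ]
}}

```text
clock: 5.13
tool_pos: [0.537, -0.2381, 0.1575]
orientation: [-179.9, -0.0, -100.8]
force: [-0.5, 0.0, 0.8]
opening: 0.0657
gripper_force: 0.0
```

Run:
```python
from h import *
import pickle
from scipy.optimize import minimize
o=ctrl.get_obs();print(o["clock"],o["tool_pos"],o["orientation"],o["opening"])
q=snap("wrist","w3"); e=np.array([.5367,-.238,.03]); xy=proj(q,e)
c=ctrl.cut_out(q,"valve_body"); print([(d["conf"],np.array(d["xy"])*[640,400]) for d in c],xy)
d=min(c,key=lambda d:np.hypot(*(np.array(d["xy"])*[640,400]-xy))); m=d["pixels"]
def cost(v):
    a=valve(q,v[0]/100,v[1]/100,v[2]*20,0.); return -(a&m).sum()/(a|m).sum()
x0=np.array([53.67,-23.8,-11/20])
r=minimize(cost,x0,method="Nelder-Mead",options=dict(initial_simplex=np.vstack([x0,x0+[.4,0,0],x0+[0,.4,0],x0+[0,0,.4]])))
print(r.fun,r.x*[.01,.01,20],"tool shares",tool([r.x[0]/100,r.x[1]/100,.092]))
```

```text
5.1333 [ 0.53700308 -0.23810677  0.15746951] [-1.79935899e+02 -6.87095353e-03 -1.00761394e+02] 0.06568193553461564
[(0.95, array([316.288, 211.92 ])), (0.88, array([459.584, 131.8  ])), (0.8, array([340.992, 106.28 ])), (0.79, array([208.384, 127.   ])), (0.6, array([367.104, 303.   ]))] [315.52048597 216.768029  ]
-0.9132 [ 0.53712762 -0.23891929 -9.48672941] tool shares [ 0.00097498 -0.00020305  0.0820603 ]
```

>>> {"fn": "send_rows", "kwargs": {
  "deltas": [
    [[0.001,0,0.025],0],
    [[0.001,0,0.05],0],
    [[0.001,0,0.07],0],
    [[0.001,0,0.082],0],
    [[0.001,0,0.082],0]
  ]
}}

```text
clock: 5.65
tool_pos: [0.5355, -0.2387, 0.0896]
orientation: [179.8, -0.0, -100.9]
force: [-0.8, -0.1, -0.4]
opening: 0.0657
gripper_force: 0.0
```

>>> {"fn": "send_rows", "kwargs": {
  "deltas": [
    [[0,0,0],0],
    [[0,0,0],0],
    [[0,0,0],0],
    [[0,0,0],0],
    [[0,0,0],0]
  ],
  "gripper": 0
}}

```text
clock: 6.07
tool_pos: [0.5367, -0.239, 0.0919]
orientation: [-179.9, 0.0, -100.9]
force: [-0.8, 0.2, -0.3]
opening: 0.0378
gripper_force: 0.0
```

>>> {"fn": "send_rows", "kwargs": {
  "deltas": [
    [[0,0,0],0],
    [[0,0,0],0],
    [[0,0,0],0],
    [[0,0,-0.01],0],
    [[0,0,-0.02],0]
  ]
}}

```text
clock: 6.48
tool_pos: [0.5356, -0.2387, 0.107]
orientation: [179.9, 0.0, -100.9]
force: [0.6, -1.3, -1.4]
opening: 0.0273
gripper_force: 30.0
```

>>> {"fn": "send_rows", "kwargs": {
  "deltas": [
    [[0,0,-0.04],0],
    [[0,0,-0.08],0],
    [[0,0,-0.12],0],
    [[0,0,-0.16],0],
    [[0,0,-0.18],0]
  ]
}}

```text
clock: 6.9
tool_pos: [0.5372, -0.2393, 0.2563]
orientation: [-179.7, -0.0, -100.8]
force: [0.3, -0.0, -2.2]
opening: 0.0273
gripper_force: 30.0
```

Run:
```python
from h import *
import pickle
P=pickle.load(open("P0.pkl","rb")); s,t=P["scene"],P["top"]
o=ctrl.get_obs();print(o["clock"],o["tool_pos"],o["orientation"],o["opening"],o["gripper_force"],o["force"])
# nest block top corners, top vs scene
T=[[232,192],[247,227],[211,244],[196,208]]; S=[[362,177],[381,160],[416,172],[398,191]]
for a in T:
    X=atz(t,a,.055); b=min(S,key=lambda b:np.hypot(*(proj(s,X)-b))); x,e=tri([(t,np.array(a)+.0),(s,b)]); print(a,b,x.round(4),round(e[0],4))
```

```text
6.9 [ 0.53717238 -0.23927317  0.25625109] [-1.79704809e+02 -2.56850449e-02 -1.00843132e+02] 0.027317443990972905 29.99027988407761 [ 0.3347584  -0.03897594 -2.16222075]
[232, 192] [398, 191] [0.5836 0.186  0.0498] 0.0014
[247, 227] [362, 177] [0.5041 0.1501 0.049 ] 0.0007
[211, 244] [381, 160] [0.4666 0.2278 0.0486] 0.0001
[196, 208] [416, 172] [0.5469 0.264  0.0508] 0.0002
```

>>> {"fn": "send_rows", "kwargs": {
  "deltas": [
    [[-0.04,0.02,0],0],
    [[-0.085,0.04,0],0],
    [[-0.13,0.06,0],0],
    [[-0.175,0.085,0],0],
    [[-0.22,0.105,0],0]
  ]
}}

```text
clock: 7.32
tool_pos: [0.4854, -0.049, 0.2516]
orientation: [180.0, 0.0, -100.9]
force: [-0.1, 1.6, -2.8]
opening: 0.027
gripper_force: 30.0
```

>>> {"fn": "send_rows", "kwargs": {
  "deltas": [
    [[-0.045,0.02,0],-0.07],
    [[-0.09,0.045,0],-0.14],
    [[-0.135,0.065,0],-0.21],
    [[-0.18,0.085,0],-0.28],
    [[-0.22,0.105,0],-0.35]
  ]
}}

```text
clock: 7.73
tool_pos: [0.4366, 0.1402, 0.252]
orientation: [-179.9, 0.0, -69.0]
force: [1.6, 0.6, -2.4]
opening: 0.0275
gripper_force: 30.0
```

>>> {"fn": "send_rows", "kwargs": {
  "deltas": [
    [[-0.01,0.01,0],-0.047],
    [[-0.015,0.01,0],-0.047],
    [[-0.015,0.01,0],-0.047],
    [[-0.015,0.01,0],-0.047],
    [[-0.015,0.01,0],-0.047]
  ]
}}

```text
clock: 8.15
tool_pos: [0.4263, 0.1461, 0.2513]
orientation: [180.0, -0.0, -65.3]
force: [0.4, 0.2, -1.5]
opening: 0.0273
gripper_force: 30.0
```

Run:
```python
from h import *
import pickle
o=ctrl.get_obs();print(o["clock"],o["tool_pos"],o["orientation"],o["opening"],o["force"],o["joint_pos"].round(1))
p=snap("wrist","w4"); pickle.dump(p,open("w4.pkl","wb"))
for c in sq((.5253,.207),.045,24.9,.0495): print(np.round(c,3),proj(p,c).round(1))
cv2.imwrite("pics/w4.png",p["color"][:,:,::-1])
```

```text
8.15 [0.42634453 0.14614221 0.25127379] [ 1.79999568e+02 -5.55680579e-03 -6.52826548e+01] 0.027325443728029405 [ 0.38516525  0.1905411  -1.54426623] [ 44.1   0.9 -29.8   0.  -59.3 -19.4]
[0.547 0.267 0.05 ] [172.6 244.3]
[0.585 0.185 0.05 ] [160.2 164.3]
[0.503 0.147 0.05 ] [247.2 164.1]
[0.466 0.229 0.05 ] [252.8 244.1]
```

View pics/w4.png

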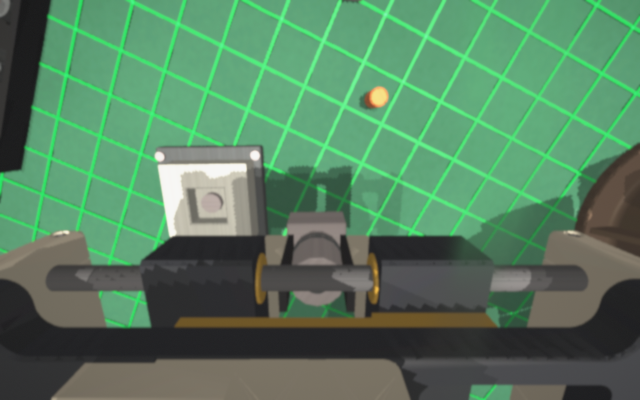

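w4 shows the nest block with its near edge from (160,164) to (246,163), matching the prediction. The pocket is around (208,203), and the held foot is at (317,225), square to the tool.

Run:
```python
from h import *
import pickle
p=pickle.load(open("w4.pkl","rb"));g=cv2.cvtColor(p["color"],cv2.COLOR_RGB2GRAY).astype(int)
print("row175",g[173:178,150:265].mean(0).astype(int).tolist())
print("row208",g[205:212,180:240].mean(0).astype(int).tolist())
print("col200",g[155:240,195:203].mean(1).astype(int).tolist())
for h in(.0195,.0205):
  for c in sq((.5253,.207),h,24.9,.0495): print(proj(p,c).round(1))
c=p["color"][140:240,140:280]; cv2.imwrite("pics/c4.png",cv2.resize(c,None,fx=5.5,fy=5.5,interpolation=cv2.INTER_CUBIC)[:,:,::-1])
```

```text
row175 [139, 139, 138, 139, 139, 140, 140, 143, 162, 211, 240, 245, 246, 246, 246, 247, 247, 247, 246, 246, 246, 246, 247, 247, 247, 247, 246, 246, 246, 244, 235, 220, 212, 205, 196, 192, 191, 191, 190, 191, 193, 196, 196, 194, 193, 190, 190, 191, 193, 195, 196, 195, 195, 197, 200, 207, 218, 227, 234, 242, 244, 243, 244, 245, 245, 244, 242, 242, 239, 236, 233, 231, 232, 233, 230, 226, 226, 222, 219, 213, 204, 201, 202, 201, 198, 198, 197, 196, 195, 194, 193, 192, 193, 195, 193, 185, 159, 125, 107, 104, 104, 105, 103, 99, 90, 86, 88, 90, 91, 91, 87, 77, 63, 58, 69]
row208 [194, 192, 190, 189, 189, 190, 190, 183, 167, 145, 121, 108, 105, 105, 106, 107, 119, 147, 176, 190, 193, 190, 187, 183, 181, 178, 177, 177, 176, 176, 176, 176, 176, 176, 176, 177, 178, 179, 179, 174, 167, 166, 179, 192, 196, 191, 184, 189, 194, 197, 199, 201, 196, 185, 170, 159, 155, 154, 154, 154]
col200 [142, 142, 141, 140, 135, 128, 122, 126, 163, 222, 243, 246, 246, 246, 244, 236, 216, 199, 193, 193, 193, 193, 193, 193, 193, 193, 193, 193, 193, 193, 192, 188, 179, 178, 184, 187, 188, 189, 189, 188, 186, 184, 181, 177, 176, 173, 171, 170, 170, 170, 167, 165, 164, 164, 162, 162, 161, 158, 156, 155, 153, 147, 136, 123, 115, 113, 115, 126, 148, 169, 182, 188, 190, 190, 190, 190, 190, 189, 187, 173, 136, 84, 47, 39, 38]
[192.6 222.9]
[188.  188.3]
[224.8 188.2]
[228.1 222.8]
[191.8 223.8]
[186.9 187.3]
[225.7 187.2]
[229.1 223.7]
```

View pics/c4.png

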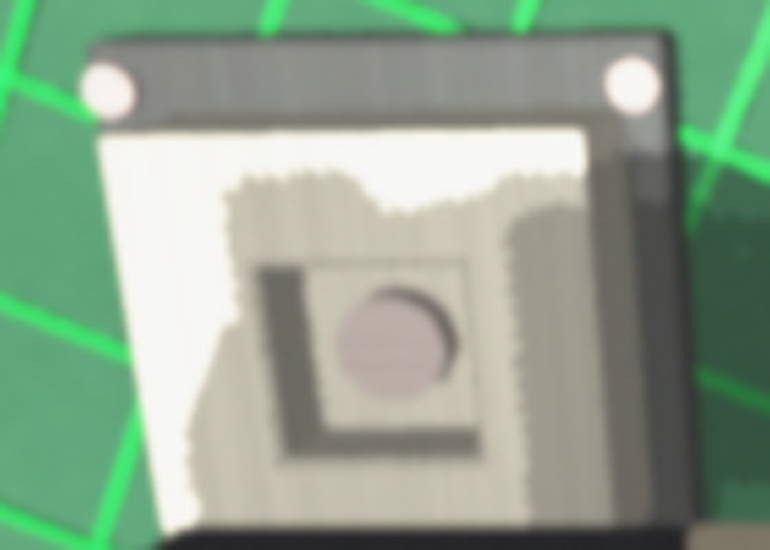

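```bash
cat > fit.py <<'E'
from h import *
import pickle
from scipy.optimize import least_squares
p=pickle.load(open("w4.pkl","rb")); P=pickle.load(open("P0.pkl","rb")); s,t=P["scene"],P["top"]
T=[[232,192],[247,227],[211,244],[196,208]]; S=[[398,191],[362,177],[381,160],[416,172]]
# order from sq: (+,+),(+,-),(-,-),(-,+)
to=[3,0,1,2]
def res(v,w=True,b=True):
    c=v[:2];r=[]
    q=[proj(p,X) for X in sq(c,.045,v[2],v[3])]
    if w:
        at=lambda a,b_,row:a[0]+(b_[0]-a[0])*(row-a[1])/(b_[1]-a[1])
        r+=[q[1][1]-163.6,q[2][1]-163.4,q[1][0]-158.2,q[2][0]-246.4,at(q[1],q[0],236)-169.2]
        k=[proj(p,X) for X in sq(c,.0202,v[2],v[3])]
        r+=[at(k[1],k[0],208)-189,at(k[2],k[3],208)-226.5,(k[1][1]+k[2][1])/2-187.2,(k[0][1]+k[3][1])/2-223]
    if b:
        for i,X in enumerate(sq(c,.0445,v[2],v[3])):
            r+=list((proj(t,X)-T[to[i]])*1.0); r+=list((proj(s,X)-S[to[i]])*1.0)
    return np.array(r)
for a in ((True,False),(False,True),(True,True)):
    o=least_squares(res,[.525,.207,25,.05],x_scale=[.01,.01,1,.01],args=a); print(a,o.x.round(4),np.abs(o.fun).max().round(2),o.fun.round(1)[:9])
E
python3 fit.py
```

```text
(True, False) [ 0.5258  0.2058 24.8143  0.0528] 0.49 [-0.2 -0.1  0.2  0.   0.5 -0.5 -0.2 -0.1  0.4]
(False, True) [ 0.5252  0.2071 25.2163  0.0494] 1.18 [-1.   0.2  0.6  0.2 -0.4 -0.7 -0.5  0.5  0.7]
(True, True) [ 0.5262  0.2065 24.9545  0.0508] 1.17 [ 0.1  0.   0.5 -0.2  0.9 -0.2 -0.2 -0.1  0.2]
```

>>> {"fn": "send_rows", "kwargs": {
  "deltas": [
    [[-0.003,-0.03,0],0],
    [[-0.006,-0.06,0],0],
    [[-0.01,-0.09,0],0],
    [[-0.013,-0.12,0],0],
    [[-0.016,-0.1445,0.01],0]
  ]
}}

```text
clock: 8.62
tool_pos: [0.5283, 0.2071, 0.2441]
orientation: [-179.9, -0.0, -65.3]
force: [0.6, -0.1, -1.6]
opening: 0.0271
gripper_force: 30.0
```

>>> {"fn": "send_rows", "kwargs": {
  "deltas": [
    [[0,0,0.03],0],
    [[0,0,0.06],0],
    [[0,0,0.085],0],
    [[0,0,0.1],0],
    [[0,0,0.1],0]
  ]
}}

```text
clock: 9.03
tool_pos: [0.5247, 0.2051, 0.1598]
orientation: [179.7, -0.1, -65.3]
force: [-0.2, -0.3, -2.2]
opening: 0.0272
gripper_force: 30.0
```

Run:
```python
from h import *
import pickle
o=ctrl.get_obs();print(o["clock"],o["tool_pos"],o["orientation"],o["opening"],o["force"],"to goal",tool([.526,.206,.1435]))
p=snap("wrist","w5"); pickle.dump(p,open("w5.pkl","wb"))
R=Ro.from_euler("xyz",o["orientation"],degrees=True).as_matrix(); w=lambda v:R@np.array(v)+o["tool_pos"]
for z in(.068,.092): print("foot",z,[proj(p,w((.018*a,.018*b,z))).round(1).tolist() for a,b in((1,1),(1,-1),(-1,-1),(-1,1))])
print("block",[proj(p,c).round(1).tolist() for c in sq((.526,.206),.045,24.9,.0515)]);print("pocket",[proj(p,c).round(1).tolist() for c in sq((.526,.206),.0195,24.9,.0515)])
c=p["color"][80:280,180:450]; cv2.imwrite("pics/c5.png",cv2.resize(c,None,fx=2.9,fy=2.9,interpolation=cv2.INTER_CUBIC)[:,:,::-1])
```

```text
9.0333 [0.52468701 0.20505146 0.1597879 ] [ 1.79661142e+02 -6.47964065e-02 -6.53152158e+01] 0.027204301594387723 [-0.23481709 -0.33522406 -2.21579215] to goal [-0.00041492 -0.0021068   0.02034731]
foot 0.068 [[344.8, 219.3], [284.4, 219.3], [286.1, 273.2], [343.2, 273.2]]
foot 0.092 [[341.4, 207.5], [288.2, 207.5], [289.6, 255.8], [340.1, 255.8]]
block [[255.6, 278.3], [247.7, 165.0], [375.2, 164.5], [369.0, 277.6]]
pocket [[286.8, 248.6], [285.1, 199.7], [338.4, 199.4], [337.5, 248.3]]
```

View pics/c5.png

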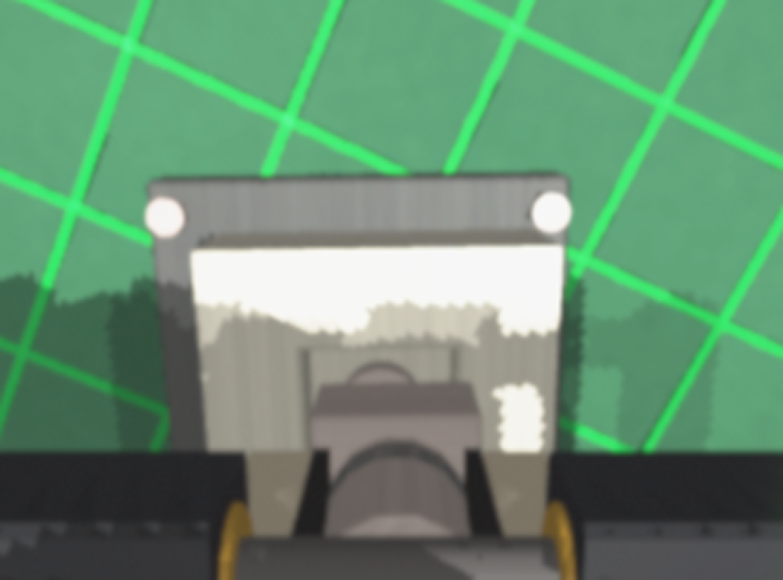

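c5 shows the foot's lower front edge at (289.7–342.8, 213) in full-image pixels, the pocket's near edge at (284.5–336.9, 200), and the block's near corners at (246.2,166.2) and (373.8,164.5). The part looks a little off to the right of and behind the pocket.

Run:
```python
from h import *
import pickle
p=pickle.load(open("w5.pkl","rb")); y=np.radians(-65.3); ax=np.array([np.cos(y),np.sin(y)]);ay=np.array([np.sin(y),-np.cos(y)])
f=lambda X:np.array([(X[:2]-[.526,.206])@ax,(X[:2]-[.526,.206])@ay])*1000
for zb in(.0495,.0525):
  k=np.mean([f(atz(p,u,zb)) for u in((284.5,200),(336.9,199.3))],0)-[19.7,0]
  b=np.mean([f(atz(p,u,zb)) for u in((246.2,166.2),(373.8,164.5))],0)-[45,0]
  print("pocket",k,"block",b, "w",[np.linalg.norm(atz(p,(284.5,200),zb)-atz(p,(336.9,199.3),zb)),np.linalg.norm(atz(p,(246.2,166.2),zb)-atz(p,(373.8,164.5),zb))])
for zf in(.066,.068,.070):
  B=np.mean([f(atz(p,u,zf)) for u in((289.7,213.4),(342.8,212.8))],0)-[18,0]
  T=np.mean([f(atz(p,u,zf+.024)) for u in((286.9,223.1),(345.9,223.1))],0)-[18,0]
  print("foot",B,T,"w",np.linalg.norm(atz(p,(289.7,213.4),zf)-atz(p,(342.8,212.8),zf)),np.linalg.norm(atz(p,(286.9,223.1),zf+.024)-atz(p,(345.9,223.1),zf+.024)))
for _ in range(4):
    o=ctrl.get_obs(); snap("wrist"); print(o["tool_pos"])
```

```text
pocket [-0.8235662  -0.88060336] block [-0.73485957 -1.22545551] w [np.float64(0.0386868970976502), np.float64(0.0910559478822066)]
pocket [ 0.00377375 -0.83677924] block [-0.28341078 -1.1765257 ] w [np.float64(0.0381141202719706), np.float64(0.08970782382212558)]
foot [-4.1707227   3.12711852] [-2.67750913  3.09129013] w 0.036512190361312244 0.03570156069945429
foot [-3.51603456  3.11586045] [-1.94432697  3.07880749] w 0.03611985640998143 0.03526114899631554
foot [-2.86134642  3.10460237] [-1.21114481  3.06632485] w 0.03572752245865063 0.0348207372931769
[0.52546717 0.20563385 0.16162423]
[0.526087   0.20629821 0.16296613]
[0.52640831 0.20677105 0.16381584]
[0.52645051 0.20704451 0.16422013]
```

```bash
cat > rel.py <<'E'
from h import *
import pickle
from scipy.optimize import least_squares
o=ctrl.get_obs(); p=snap("wrist"); q=pickle.load(open("w5.pkl","rb"))
g=lambda a:cv2.cvtColor(a["color"],cv2.COLOR_RGB2GRAY)
# track block features from w5 by optical flow
pts=np.float32([[246.2,166.2],[373.8,164.5],[284.5,200],[336.9,199.3],[289.7,213.4],[342.8,212.8]])
n,st,e=cv2.calcOpticalFlowPyrLK(g(q),g(p),pts[:,None],None,winSize=(15,15),maxLevel=2)
n=n[:,0]; print("track",(n-pts).round(2).tolist(),st.ravel(),"pred block shift",[(proj(p,atz(q,u,.0505))-u).round(2).tolist() for u in pts[:4]])
y=np.radians(o["orientation"][2]); ax=np.array([np.cos(y),np.sin(y)]);ay=np.array([np.sin(y),-np.cos(y)])
f=lambda X:np.array([X[:2]@ax,X[:2]@ay])*1000
zf=o["tool_pos"][2]-.092
k=np.mean([f(atz(p,u,.051)) for u in n[2:4]],0)-[19.7,0]; b=np.mean([f(atz(p,u,.051)) for u in n[:2]],0)-[45,0]
F=np.mean([f(atz(p,u,zf)) for u in pts[4:]],0)-[18,0]
print(o["clock"],o["tool_pos"],o["orientation"],o["force"]); print("goal mm in tool: pocket",k-F,"block",b-F)
v=lambda u,w,z:np.degrees(np.arctan2(*(atz(p,w,z)-atz(p,u,z))[1::-1]))
print("yaw foot/block",v(pts[5],pts[4],zf),v(n[1],n[0],.051))
E
python3 rel.py
```

```text
track [[6.090000152587891, -3.009999990463257], [3.700000047683716, -2.5399999618530273], [4.699999809265137, -1.1299999952316284], [3.109999895095825, -2.25], [4.710000038146973, -0.8600000143051147], [-0.1599999964237213, -1.2400000095367432]] [1 1 1 1 1 1] pred block shift [[6.15, -3.15], [3.69, -2.67], [5.08, -3.58], [4.09, -3.34]]
9.2833 [0.52638895 0.20723072 0.16437627] [-1.79881796e+02  1.86843066e-02 -6.51700204e+01] [-0.76512796 -0.54830923 -2.0165328 ]
goal mm in tool: pocket [ 3.18378814 -1.29792109] block [ 4.36281763 -1.07473015]
yaw foot/block 25.576428531990423 25.440512400986382
```

>>> {"fn": "send_rows", "kwargs": {
  "deltas": [
    [[0.001,-0.001,0.004],0],
    [[0.002,-0.0015,0.008],0],
    [[0.0035,-0.0015,0.012],0],
    [[0.0035,-0.0015,0.015],0],
    [[0.0035,-0.0015,0.017],0]
  ]
}}

```text
clock: 9.75
tool_pos: [0.5276, 0.2049, 0.149]
orientation: [180.0, -0.0, -65.1]
force: [0.7, -0.5, -2.0]
opening: 0.0274
gripper_force: 30.0
```

```bash
python3 - <<'E'
from h import *
for _ in range(5): ctrl.snapshot("wrist")
E
python3 rel.py
```

```text
track [[1.899999976158142, 3.5399999618530273], [8.020000457763672, 3.7699999809265137], [4.349999904632568, 2.7300000190734863], [4.860000133514404, 2.2100000381469727], [3.299999952316284, -0.6299999952316284], [3.430000066757202, 5.110000133514404]] [1 1 1 1 1 1] pred block shift [[2.11, 3.71], [8.43, 4.18], [3.69, 5.33], [6.19, 5.55]]
10.0 [0.52789307 0.20512971 0.14956525] [-1.79997343e+02 -3.51234210e-03 -6.51353624e+01] [ 0.18437819  0.01041806 -1.97261486]
goal mm in tool: pocket [ 4.19586471 -0.66993963] block [ 2.13289677 -0.91086068]
yaw foot/block 25.57795976553677 25.533977903077155
```

>>> {"fn": "send_rows", "kwargs": {
  "deltas": [
    [[0.001,-0.0006,0],0],
    [[0.0018,-0.0011,0.001],0],
    [[0.0018,-0.0011,0.002],0],
    [[0.0018,-0.0011,0.003],0],
    [[0.0018,-0.0011,0.004],0]
  ]
}}

```text
clock: 10.47
tool_pos: [0.5292, 0.2041, 0.1462]
orientation: [180.0, 0.0, -65.1]
force: [0.2, 0.4, -1.2]
opening: 0.027
gripper_force: 30.0
```

>>> {"fn": "send_rows", "kwargs": {
  "deltas": [
    [[0,0,0.001],0],
    [[0,0,0.002],0],
    [[0,0,0.003],0],
    [[0,0,0.004],0],
    [[0,0,0.004],0]
  ]
}}

```text
clock: 10.88
tool_pos: [0.5292, 0.2041, 0.1429]
orientation: [180.0, -0.0, -65.1]
force: [1.0, -1.0, -2.4]
opening: 0.0269
gripper_force: 30.0
```

>>> {"fn": "send_rows", "kwargs": {
  "deltas": [
    [[0,0,0.001],0],
    [[0,0,0.002],0],
    [[0,0,0.003],0],
    [[0,0,0.003],0],
    [[0,0,0.003],0]
  ]
}}

```text
clock: 11.3
tool_pos: [0.5292, 0.2041, 0.1407]
orientation: [180.0, -0.0, -65.1]
force: [-1.1, 0.2, -1.8]
opening: 0.0273
gripper_force: 30.0
```

>>> {"fn": "send_rows", "kwargs": {
  "deltas": [
    [[0,0,0.001],0],
    [[0,0,0.002],0],
    [[0,0,0.003],0],
    [[0,0,0.003],0],
    [[0,0,0.003],0]
  ]
}}

```text
clock: 11.72
tool_pos: [0.5292, 0.2041, 0.1382]
orientation: [180.0, -0.0, -65.1]
force: [-0.5, 0.3, -2.4]
opening: 0.0271
gripper_force: 30.0
```

>>> {"fn": "send_rows", "kwargs": {
  "deltas": [
    [[0,0,0.001],0],
    [[0,0,0.002],0],
    [[0,0,0.003],0],
    [[0,0,0.004],0],
    [[0,0,0.004],0]
  ]
}}

```text
clock: 12.13
tool_pos: [0.5292, 0.2041, 0.1349]
orientation: [180.0, -0.0, -65.1]
force: [-0.6, 0.1, -1.4]
opening: 0.0272
gripper_force: 30.0
```

>>> {"fn": "send_rows", "kwargs": {
  "deltas": [
    [[0,0,0.001],0],
    [[0,0,0.002],0],
    [[0,0,0.003],0],
    [[0,0,0.004],0],
    [[0,0,0.004],0]
  ]
}}

```text
clock: 12.55
tool_pos: [0.5292, 0.2041, 0.1318]
orientation: [180.0, -0.0, -65.1]
force: [0.4, -0.2, -1.8]
opening: 0.0272
gripper_force: 30.0
```

In the pocket; continue slowly onto the ejector.

>>> {"fn": "send_rows", "kwargs": {
  "deltas": [
    [[0,0,0.001],0],
    [[0,0,0.002],0],
    [[0,0,0.003],0],
    [[0,0,0.003],0],
    [[0,0,0.003],0]
  ]
}}

```text
clock: 12.97
tool_pos: [0.5294, 0.2041, 0.1306]
orientation: [-180.0, -0.0, -65.1]
force: [-3.6, -1.1, 8.6]
opening: 0.0271
gripper_force: 30.0
```

>>> {"fn": "send_rows", "kwargs": {
  "deltas": [
    [[0,0,0.001],0],
    [[0,0,0.002],0],
    [[0,0,0.003],0],
    [[0,0,0.003],0],
    [[0,0,0.003],0]
  ]
}}

```text
clock: 13.38
tool_pos: [0.5294, 0.2041, 0.1283]
orientation: [-180.0, -0.0, -65.1]
force: [-3.3, -0.7, 8.8]
opening: 0.027
gripper_force: 30.0
```

>>> {"fn": "send_rows", "kwargs": {
  "deltas": [
    [[0,0,0.001],0],
    [[0,0,0.002],0],
    [[0,0,0.003],0],
    [[0,0,0.003],0],
    [[0,0,0.003],0]
  ]
}}

```text
clock: 13.8
tool_pos: [0.5294, 0.2042, 0.126]
orientation: [-180.0, -0.0, -65.1]
force: [-4.2, -2.3, 9.1]
opening: 0.0271
gripper_force: 30.0
```

>>> {"fn": "send_rows", "kwargs": {
  "deltas": [
    [[0,0,0.001],0],
    [[0,0,0.002],0],
    [[0,0,0.002],0],
    [[0,0,0.002],0],
    [[0,0,0.002],0]
  ]
}}

```text
clock: 14.22
tool_pos: [0.5294, 0.2042, 0.1243]
orientation: [-180.0, -0.0, -65.1]
force: [-4.5, -0.5, 9.4]
opening: 0.0273
gripper_force: 30.0
```

>>> {"fn": "send_rows", "kwargs": {
  "deltas": [
    [[0,0,0.001],0],
    [[0,0,0.001],0],
    [[0,0,0.002],0],
    [[0,0,0.002],0],
    [[0,0,0.002],0]
  ]
}}

```text
clock: 14.63
tool_pos: [0.5294, 0.2042, 0.1233]
orientation: [-179.9, -0.0, -65.1]
force: [-5.5, -1.7, 15.2]
opening: 0.027
gripper_force: 30.0
```

>>> {"fn": "send_rows", "kwargs": {
  "deltas": [
    [[0,0,0.0005],0],
    [[0,0,0.001],0],
    [[0,0,0.001],0],
    [[0,0,0.001],0],
    [[0,0,0.001],0]
  ]
}}

```text
clock: 15.05
tool_pos: [0.5294, 0.2042, 0.1233]
orientation: [-179.9, -0.0, -65.1]
force: [-8.7, -1.3, 21.5]
opening: 0.0273
gripper_force: 30.0
```

>>> {"fn": "send_rows", "kwargs": {
  "deltas": [
    [[-0.0002,0.0005,0],0],
    [[-0.0005,0.001,-0.0005],0],
    [[-0.0005,0.001,-0.001],0],
    [[-0.0005,0.001,-0.001],0],
    [[-0.0005,0.001,-0.001],0]
  ]
}}

```text
clock: 15.47
tool_pos: [0.5292, 0.2043, 0.1234]
orientation: [-179.9, -0.0, -65.1]
force: [-2.0, -2.4, 11.3]
opening: 0.0271
gripper_force: 30.0
```

>>> {"fn": "send_rows", "kwargs": {
  "deltas": [
    [[0,0,0],0],
    [[0,0,0],0],
    [[0,0,0],0],
    [[0,0,0],0],
    [[0,0,0],0]
  ],
  "gripper": 0.75
}}

```text
clock: 15.88
tool_pos: [0.5283, 0.2042, 0.1213]
orientation: [180.0, -0.0, -65.1]
force: [-0.0, -0.7, -0.5]
opening: 0.055
gripper_force: 0.0
```

>>> {"fn": "send_rows", "kwargs": {
  "deltas": [
    [[0,0,-0.01],0],
    [[0,0,-0.03],0],
    [[0,0,-0.06],0],
    [[0,0,-0.09],0],
    [[0,0,-0.12],0]
  ]
}}

```text
clock: 16.3
tool_pos: [0.5282, 0.204, 0.219]
orientation: [180.0, -0.0, -65.1]
force: [1.8, -0.7, 0.7]
opening: 0.0656
gripper_force: 0.0
```

Run:
```python
from h import *
import pickle
from scipy.optimize import minimize
o=ctrl.get_obs();print(o["clock"],o["tool_pos"],o["orientation"],o["force"])
S=snap("scene","s6"); T=snap("top","t6"); pickle.dump((S,T),open("s6.pkl","wb"))
for q in (S,T):
    for n in("valve_body","clamp_grip"): print(n,[(round(d["conf"],2),(np.array(d["xy"])*[640,400]).round(1)) for d in ctrl.boxes_of(q,n)])
# clamp geometry: project strap for angles, nest at block guess, offset d along nest x
R=Ro.from_euler("z",25,degrees=True).as_matrix(); c=np.array([.526,.206,.0113])
for a in (1.6,1.7,1.8,1.9):
    X=lambda r:c+R@[0,.085-r*np.cos(a),.09+r*np.sin(a)]
    print(a,X(.143).round(3),X(.168).round(3),[proj(q,X(r)).round(1).tolist() for q in(S,T) for r in(.118,.168)])
im=np.hstack([S["color"][30:230,340:490],T["color"][170:290,100:260][:, :]][:1]); 
a=cv2.resize(S["color"][50:210,340:460],None,fx=3.5,fy=3.5); b=cv2.resize(T["color"][180:260,110:250],None,fx=2.7,fy=2.7)
b=cv2.copyMakeBorder(b,0,a.shape[0]-b.shape[0],0,0,cv2.BORDER_CONSTANT); cv2.imwrite("pics/c6.png",np.hstack([a,b])[:,:,::-1]); print(np.hstack([a,b]).shape)
```

```text
16.3 [0.52824361 0.20403199 0.21900304] [ 1.79983319e+02 -1.13070218e-02 -6.51356079e+01] [ 1.7945099  -0.69450008  0.68382569]
valve_body [(0.88, array([236.8, 229.7])), (0.69, array([152.2, 226.8])), (0.64, array([392. , 173.2])), (0.62, array([139.6, 259.3])), (0.56, array([151.2, 298.2]))]
clamp_grip [(0.51, array([432. ,  75.6]))]
valve_body [(0.74, array([454.5, 187.6])), (0.65, array([457.2, 229.4])), (0.64, array([378.3, 231.5])), (0.53, array([439.6, 267.8]))]
clamp_grip [(0.65, array([150.2, 232.3]))]
1.6 [0.488 0.287 0.244] [0.488 0.287 0.269] [[417.7, 88.1], [421.5, 64.2], [157.0, 224.8], [145.5, 221.6]]
1.7 [0.482 0.3   0.243] [0.481 0.303 0.268] [[420.1, 86.7], [425.0, 62.5], [151.1, 227.6], [136.7, 225.8]]
1.8 [0.476 0.312 0.241] [0.474 0.318 0.265] [[422.4, 85.9], [428.3, 61.7], [145.6, 230.4], [128.3, 230.2]]
1.9 [0.471 0.325 0.237] [0.467 0.332 0.26 ] [[424.5, 85.7], [431.3, 61.7], [140.5, 233.3], [120.7, 234.5]]
(560, 798, 3)
```

View pics/c6.png

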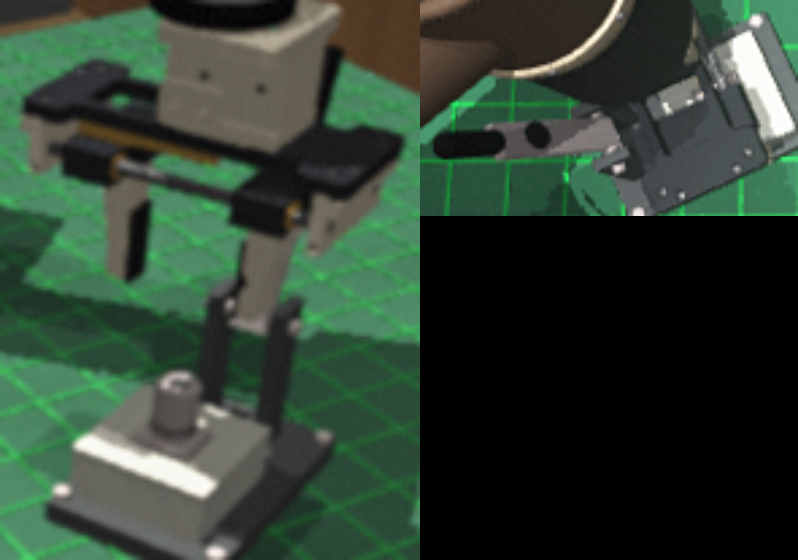

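The part stands seated and upright in the pocket at (180,400) in the crop. The clamp strap leans back behind the cheeks, with the handle at (470,145) in the right-hand crop.

Run:
```python
from h import *
import pickle
from scipy.optimize import least_squares
P=pickle.load(open("P0.pkl","rb")); S,T=P["scene"],P["top"]; w=pickle.load(open("w4.pkl","rb"))
R=Ro.from_euler("z",25,degrees=True).as_matrix()
for u in((156.4,148.2),(260.9,146.4)): print("riser corner nestframe rel block",R.T@(atz(w,u,.0153)-[.526,.206,0]))
print("tip",tri([(S,(435.5,66)),(T,(117,233))]),"inner",tri([(S,(427,86)),(T,(140,234))]))
def pts(v):
    c=np.array([.526,.206,.0113])+R@[v[1],0,0]; X=lambda r:c+R@[0,.085-r*np.cos(v[0]),.09+r*np.sin(v[0])]; return X
def res(v):
    X=pts(v); return np.r_[proj(S,X(.166))-(435.5,66),proj(S,X(.118))-(427,86),proj(T,X(.166))-(117,233),proj(T,X(.118))-(140,234)]
o=least_squares(res,[1.85,0],x_scale=[.1,.01]); print(o.x,o.fun.round(1),pts(o.x)(.143))
```

```text
riser corner nestframe rel block [ 0.06498128 -0.05722884  0.0153    ]
riser corner nestframe rel block [-0.05393366 -0.05873238  0.0153    ]
tip (array([0.47057809, 0.34318969, 0.25026265]), [np.float64(0.00025457968274626675), np.float64(0.000254579682746294)]) inner (array([0.47419012, 0.32162397, 0.21067646]), [np.float64(0.0024036668344683916), np.float64(0.0024036668344683937)])
[1.94220593 0.00445732] [-1.4 -2.7  0.2  0.2  0.7  0.8 -2.4 -1.7] [0.47218373 0.33195627 0.23454979]
```

>>> {"fn": "send_rows", "kwargs": {
  "deltas": [
    [[0,-0.001,-0.035],0],
    [[0,-0.002,-0.07],0],
    [[0,-0.003,-0.11],0],
    [[0,-0.004,-0.145],0],
    [[0,-0.005,-0.165],0]
  ],
  "gripper": 0
}}

```text
clock: 17.02
tool_pos: [0.5325, 0.206, 0.3521]
orientation: [-179.9, -0.0, -65.1]
force: [0.1, 0.2, -0.4]
opening: 0.038
gripper_force: 0.0
```

>>> {"fn": "send_rows", "kwargs": {
  "deltas": [
    [[-0.04,0,0],0],
    [[-0.09,0,0],0],
    [[-0.14,0,0],0],
    [[-0.19,0,0],0],
    [[-0.235,0,0],0]
  ]
}}

```text
clock: 17.43
tool_pos: [0.4516, 0.3779, 0.3484]
orientation: [179.9, -0.0, -65.1]
force: [-0.1, 0.4, -1.1]
opening: 0.0046
gripper_force: 0.0
```

>>> {"fn": "send_rows", "kwargs": {
  "deltas": [
    [[0,0,0],0],
    [[0,0,0.015],0],
    [[0,0,0.035],0],
    [[0,0,0.055],0],
    [[0,0,0.0625],0]
  ]
}}

```text
clock: 17.85
tool_pos: [0.452, 0.3757, 0.296]
orientation: [179.7, -0.1, -65.1]
force: [-0.5, 0.3, -1.3]
opening: 0.0004
gripper_force: 0.0
```

```bash
cat > nst.py <<'E'
from h import *
o=ctrl.get_obs(); d=o["tool_pos"]-np.array([.5305,.2081,.0113]); a=np.radians(25)
print(o["clock"],"nest x,y,z",d@[np.cos(a),np.sin(a),0],d@[-np.sin(a),np.cos(a),0],d[2],"yaw",o["orientation"],"F",o["force"])
E
python3 nst.py
python3 - <<'E'
import numpy as np
h=.010;r=.147
for a in (1.5,1.3,1.1,.9,.7,.5,.3,.15,0):
    u=np.array([-np.cos(a),np.sin(a)]);n=np.array([np.sin(a),np.cos(a)])
    C=np.array([.085,.09])+r*u+.009*n; print(a,(C+[h,.066]).round(4))
E
```

```text
17.85 nest x,y,z -0.00036763134623347835 0.18506833118052538 0.2846945348105115 yaw [ 1.79724981e+02 -1.20672084e-01 -6.51394680e+01] F [-0.47671356  0.30123493 -1.33444625]
1.5 [0.0936 0.3033]
1.3 [0.0643 0.3001]
1.1 [0.0363 0.2911]
0.9 [0.0107 0.2767]
0.7 [-0.0116  0.2576]
0.5 [-0.0297  0.2344]
0.3 [-0.0428  0.208 ]
0.15 [-0.049   0.1869]
0 [-0.052  0.165]
```

>>> {"fn": "send_rows", "kwargs": {
  "deltas": [
    [[0.01,0,0],0],
    [[0.02,0,0],0],
    [[0.028,0,0],0],
    [[0.036,0,0],0],
    [[0.044,0,0],0]
  ]
}}

```text
clock: 18.27
tool_pos: [0.4685, 0.3444, 0.301]
orientation: [-179.8, 0.1, -65.2]
force: [-1.9, 3.5, 2.7]
opening: 0.0004
gripper_force: 1.5
```

>>> {"fn": "send_rows", "kwargs": {
  "deltas": [
    [[0.008,0,0],0],
    [[0.016,0,0],0],
    [[0.024,0,0],0],
    [[0.032,0,0],0],
    [[0.04,0,0],0]
  ]
}}

```text
clock: 18.68
tool_pos: [0.4816, 0.3149, 0.2997]
orientation: [-180.0, 0.0, -65.1]
force: [0.8, 2.0, 1.7]
opening: 0.0007
gripper_force: 1.2
```

```bash
python3 nst.py
```

```text
18.6833 nest x,y,z 0.0008065374802598517 0.11746422678039112 0.2883708997965712 yaw [-1.79974604e+02  1.59649462e-03 -6.51370471e+01] F [0.82925305 2.02488713 1.65073151]
```

>>> {"fn": "send_rows", "kwargs": {
  "deltas": [
    [[0.01,0,0],0],
    [[0.02,0,0],0],
    [[0.03,0,0],0],
    [[0.04,0,0],0],
    [[0.05,0,0],0]
  ]
}}

```text
clock: 19.1
tool_pos: [0.4981, 0.2783, 0.2991]
orientation: [179.9, 0.0, -65.2]
force: [-0.4, 2.7, 0.0]
opening: 0.0005
gripper_force: 1.0
```

>>> {"fn": "send_rows", "kwargs": {
  "deltas": [
    [[0.01,0,0],0],
    [[0.02,0,0],0],
    [[0.03,0,0],0],
    [[0.04,0,0],0],
    [[0.05,0,0.001],0]
  ]
}}

```text
clock: 19.52
tool_pos: [0.5151, 0.242, 0.2988]
orientation: [180.0, -0.0, -65.1]
force: [-0.7, 1.5, -0.3]
opening: 0.0004
gripper_force: 0.7
```

```bash
python3 nst.py
```

```text
19.5167 nest x,y,z 0.0003996972542486214 0.03726536206360575 0.2874723022145276 yaw [ 1.79993704e+02 -3.84881877e-03 -6.51440136e+01] F [-0.73596447  1.46212832 -0.33973481]
```

>>> {"fn": "send_rows", "kwargs": {
  "deltas": [
    [[0.011,0,0.003],0],
    [[0.022,0,0.008],0],
    [[0.033,0,0.0145],0],
    [[0.046,0,0.025],0],
    [[0.058,0,0.036],0]
  ]
}}

```text
clock: 19.93
tool_pos: [0.5349, 0.1997, 0.2693]
orientation: [-180.0, -0.0, -65.1]
force: [-0.5, 0.8, 1.0]
opening: 0.0004
gripper_force: 0.5
```

>>> {"fn": "send_rows", "kwargs": {
  "deltas": [
    [[0.006,0,0.007],0],
    [[0.012,0,0.014],0],
    [[0.017,0,0.021],0],
    [[0.022,0,0.029],0],
    [[0.022,0,0.029],0]
  ]
}}

```text
clock: 20.35
tool_pos: [0.5414, 0.184, 0.2451]
orientation: [179.9, -0.0, -65.2]
force: [-0.9, 0.7, -0.5]
opening: 0.0003
gripper_force: 0.0
```

```bash
python3 nst.py
```

```text
20.35 nest x,y,z -0.0003474815622624543 -0.02643892968921151 0.23378385555341927 yaw [ 1.79869135e+02 -1.21144319e-02 -6.51709814e+01] F [-0.87998914  0.70066425 -0.48587324]
```

>>> {"fn": "send_rows", "kwargs": {
  "deltas": [
    [[0.005,0,0.008],0],
    [[0.011,0,0.016],0],
    [[0.016,0,0.024],0],
    [[0.02,0,0.032],0],
    [[0.023,0,0.042],0]
  ]
}}

```text
clock: 20.77
tool_pos: [0.5497, 0.1678, 0.2127]
orientation: [-180.0, -0.0, -65.1]
force: [-0.3, -0.3, 0.9]
opening: 0.0004
gripper_force: 0.4
```

>>> {"fn": "send_rows", "kwargs": {
  "deltas": [
    [[0.003,0,0.007],0],
    [[0.005,0,0.015],0],
    [[0.007,0,0.022],0],
    [[0.008,0,0.028],0],
    [[0.008,0,0.03],0]
  ]
}}

```text
clock: 21.18
tool_pos: [0.552, 0.162, 0.1882]
orientation: [179.9, -0.0, -65.2]
force: [0.5, -0.1, 1.3]
opening: 0.0005
gripper_force: 0.3
```

```bash
python3 nst.py
```

```text
21.1833 nest x,y,z -1.7415959601729594e-06 -0.050895300660506515 0.17689040916483292 yaw [ 1.79941625e+02 -1.14315770e-02 -6.51532460e+01] F [ 0.50180665 -0.14757006  1.30634812]
```

Now slowly down to the stop, watching the force.

>>> {"fn": "send_rows", "kwargs": {
  "deltas": [
    [[0.001,0,0.003],0],
    [[0.001,0,0.006],0],
    [[0.001,0,0.009],0],
    [[0.001,0,0.011],0],
    [[0.001,0,0.011],0]
  ]
}}

```text
clock: 21.6
tool_pos: [0.5525, 0.1616, 0.1801]
orientation: [180.0, -0.0, -65.1]
force: [0.1, 0.3, 0.1]
opening: -0.0
gripper_force: 0.0
```

>>> {"fn": "send_rows", "kwargs": {
  "deltas": [
    [[0,0,0.001],0],
    [[0,0,0.002],0],
    [[0,0,0.003],0],
    [[0,0,0.003],0],
    [[0,0,0.003],0]
  ]
}}

```text
clock: 22.02
tool_pos: [0.5525, 0.1616, 0.1779]
orientation: [-180.0, 0.0, -65.1]
force: [-0.2, 0.1, -0.1]
opening: 0.0003
gripper_force: 0.0
```

>>> {"fn": "send_rows", "kwargs": {
  "deltas": [
    [[0,0,0.001],0],
    [[0,0,0.002],0],
    [[0,0,0.003],0],
    [[0,0,0.003],0],
    [[0,0,0.003],0]
  ]
}}

```text
clock: 22.43
tool_pos: [0.5526, 0.1616, 0.1765]
orientation: [-180.0, -0.0, -65.1]
force: [-4.0, -1.0, 9.1]
opening: 0.0002
gripper_force: 4.4
```

>>> {"fn": "send_rows", "kwargs": {
  "deltas": [
    [[0,0,0.001],0],
    [[0,0,0.002],0],
    [[0,0,0.002],0],
    [[0,0,0.002],0],
    [[0,0,0.002],0]
  ]
}}

```text
clock: 22.85
tool_pos: [0.5526, 0.1616, 0.1763]
orientation: [-179.9, -0.0, -65.1]
force: [-8.6, -0.7, 19.3]
opening: 0.0002
gripper_force: 9.7
```

Firm stop at exactly the shut height. Retreat and verify.

>>> {"fn": "send_rows", "kwargs": {
  "deltas": [
    [[0,0,-0.01],0],
    [[0,0,-0.04],0],
    [[0,0,-0.08],0],
    [[0,0,-0.12],0],
    [[0,0,-0.16],0]
  ]
}}

```text
clock: 23.27
tool_pos: [0.5522, 0.1614, 0.3033]
orientation: [180.0, -0.0, -65.1]
force: [1.3, 0.9, -0.8]
opening: 0.0003
gripper_force: 0.0
```

>>> {"fn": "send_rows", "kwargs": {
  "deltas": [
    [[0.03,0,0],0],
    [[0.07,0,0],0],
    [[0.11,0,0],0],
    [[0.14,0,0],0],
    [[0.14,0,0],0]
  ]
}}

```text
clock: 23.68
tool_pos: [0.6007, 0.0568, 0.3016]
orientation: [180.0, -0.0, -65.3]
force: [0.1, 1.3, -0.3]
opening: 0.0006
gripper_force: 0.0
```

Run:
```python
from h import *
S=snap("scene","s9");T=snap("top","t9")
R=Ro.from_euler("z",25,degrees=True).as_matrix(); c=np.array([.5305,.2081,.0113])
for q,b in((S,"s"),(T,"t")):
    for a in(0,.1): print(b,a,[proj(q,c+R@[0,.085-r*np.cos(a),.09+r*np.sin(a)]).round(1).tolist() for r in(.118,.143,.168)])
    d=ctrl.cut_out(q,"clamp_grip"); 
    for k in d[:2]:
        m=k["pixels"]; ys,xs=np.nonzero(m); print(round(k["conf"],2),np.array(k["xy"])*[640,400],xs.min(),xs.max(),ys.min(),ys.max())
    for X in [c+R@[0,-.143+.085,.09]]:
        u=proj(q,X).astype(int); print("grey at handle",q["color"][u[1]-1:u[1]+2,u[0]-1:u[0]+2].mean((0,1)))
    # dark handle line: darkest pixel in column around far end
```

```text
s 0 [[385.5, 162.2], [379.4, 167.5], [373.1, 173.1]]
s 0.1 [[386.2, 157.2], [380.2, 161.4], [374.0, 165.8]]
0.61 [394.496 158.   ] 371 416 136 177
grey at handle [24.88888889 24.66666667 25.        ]
t 0 [[229.9, 205.0], [240.8, 200.0], [251.6, 195.1]]
t 0.1 [[228.5, 204.2], [239.3, 199.0], [250.0, 193.7]]
0.96 [209.216 214.   ] 172 252 193 235
grey at handle [52.55555556 58.77777778 54.11111111]
```

```bash
python3 -c "
from plant import ctrl
print(ctrl.close_job())"
```

```text
the job is handed in; nothing more can be done
None
```

I seated the valve body on the pocket floor, past the ejector, then swung the clamp shut to its stop, backed the arm clear and handed the job in at about 24 s; the hand-in returned no verdict.

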